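# Find the loose stage bolt by tapping and hold its keeper open

### The job

One of the three capped bolts on the wafer stage's base plate has worked loose. With all keepers (the hinged plates round the bolt heads) still shut, tap the bolt heads from above until you find the one that sinks, pushing that one fully down; then lift the keeper of that bolt by its grip to at least 45 degrees and finish while still holding it up there for the technician who will retighten the bolt. Leave the keepers of the tight bolts shut and the things lying about alone.

Things in the scene. Friction and masses are not known exactly. Their poses are not given: they have to be found in the camera images.
- foot_1: One of three alike bolt seats in a row, 100 mm apart, on a flat aluminium base plate (120x300x12 mm, fixed to the table): a fixed aluminium block 56x44x26 mm. Origin at the centre of its underside (on the base plate, 12 mm above the table); its z is up, its x points from the keeper's grip towards the keeper's hinge, its y runs along the row of seats. Which of the bolts is loose can only be found by tapping. The numbers do not follow the order in the row.
- head_1 (a point): Centre of the top face of the bolt head of foot_1: dark hexagon, 19 mm across, standing up through the hole of the keeper, on the middle of the block; its top is 50 mm above the block's underside and 18 mm above the keeper plate. A tight bolt does not give at all when pressed. The loose one sinks 8 mm straight down under a push of about 2 N, then stops hard, and stays down.
- grip_1 (a point): Centre of the black upright grip on the front tab of foot_1's keeper: block 13 mm (along the foot's x) x 20 mm (along its y) x 26 mm high, 55 mm from the bolt's axis on the side away from the hinge and 44 mm above the block's underside when shut. Good to pinch across its 20 mm, from above; it may turn between the fingers as the keeper swings. The tab under it is narrower (14 mm).
- hinge_1 (a point): Middle of the hinge pin of foot_1's keeper, which runs along the foot's y; 32 mm from the bolt's axis along the foot's x, 29 mm above the block's underside, 87 mm from the grip in plan. The grip swings up and over towards +x of the foot about this pin.
- keeper_1 (a joint): Angle of foot_1's keeper (steel frame plate 5 mm thick and 44 mm wide round the bolt head, 100 to 210 g): 0 lying shut on the block, 1.25 rad swung up to its stop. No spring and no catch: let go anywhere, it falls shut.
- foot_2: One of three alike bolt seats in a row, 100 mm apart, on a flat aluminium base plate (120x300x12 mm, fixed to the table): a fixed aluminium block 56x44x26 mm. Origin at the centre of its underside (on the base plate, 12 mm above the table); its z is up, its x points from the keeper's grip towards the keeper's hinge, its y runs along the row of seats. Which of the bolts is loose can only be found by tapping. The numbers do not follow the order in the row.
- head_2 (a point): Centre of the top face of the bolt head of foot_2: dark hexagon, 19 mm across, standing up through the hole of the keeper, on the middle of the block; its top is 50 mm above the block's underside and 18 mm above the keeper plate. A tight bolt does not give at all when pressed. The loose one sinks 8 mm straight down under a push of about 2 N, then stops hard, and stays down.
- grip_2 (a point): Centre of the black upright grip on the front tab of foot_2's keeper: block 13 mm (along the foot's x) x 20 mm (along its y) x 26 mm high, 55 mm from the bolt's axis on the side away from the hinge and 44 mm above the block's underside when shut. Good to pinch across its 20 mm, from above; it may turn between the fingers as the keeper swings. The tab under it is narrower (14 mm).
- hinge_2 (a point): Middle of the hinge pin of foot_2's keeper, which runs along the foot's y; 32 mm from the bolt's axis along the foot's x, 29 mm above the block's underside, 87 mm from the grip in plan. The grip swings up and over towards +x of the foot about this pin.
- keeper_2 (a joint): Angle of foot_2's keeper (steel frame plate 5 mm thick and 44 mm wide round the bolt head, 100 to 210 g): 0 lying shut on the block, 1.25 rad swung up to its stop. No spring and no catch: let go anywhere, it falls shut.
- foot_3: One of three alike bolt seats in a row, 100 mm apart, on a flat aluminium base plate (120x300x12 mm, fixed to the table): a fixed aluminium block 56x44x26 mm. Origin at the centre of its underside (on the base plate, 12 mm above the table); its z is up, its x points from the keeper's grip towards the keeper's hinge, its y runs along the row of seats. Which of the bolts is loose can only be found by tapping. The numbers do not follow the order in the row.
- head_3 (a point): Centre of the top face of the bolt head of foot_3: dark hexagon, 19 mm across, standing up through the hole of the keeper, on the middle of the block; its top is 50 mm above the block's underside and 18 mm above the keeper plate. A tight bolt does not give at all when pressed. The loose one sinks 8 mm straight down under a push of about 2 N, then stops hard, and stays down.
- grip_3 (a point): Centre of the black upright grip on the front tab of foot_3's keeper: block 13 mm (along the foot's x) x 20 mm (along its y) x 26 mm high, 55 mm from the bolt's axis on the side away from the hinge and 44 mm above the block's underside when shut. Good to pinch across its 20 mm, from above; it may turn between the fingers as the keeper swings. The tab under it is narrower (14 mm).
- hinge_3 (a point): Middle of the hinge pin of foot_3's keeper, which runs along the foot's y; 32 mm from the bolt's axis along the foot's x, 29 mm above the block's underside, 87 mm from the grip in plan. The grip swings up and over towards +x of the foot about this pin.
- keeper_3 (a joint): Angle of foot_3's keeper (steel frame plate 5 mm thick and 44 mm wide round the bolt head, 100 to 210 g): 0 lying shut on the block, 1.25 rad swung up to its stop. No spring and no catch: let go anywhere, it falls shut.
- hex_driver: Bystander, leave it alone: hex driver with a red handle, 183 mm long. Origin at the centre of its underside.
- kapton_roll: Bystander, leave it alone: roll of film tape, 74 mm across and 19 mm high. Origin at the centre of its underside.
- paste_jar: Bystander, leave it alone: small jar with a black screw lid, 49 mm across and 40 mm high. Origin at the centre of its underside.
- loupe: Bystander, leave it alone: folded loupe, 45x30x14 mm. Origin at the centre of its underside.

How it is judged:
By the outcome, as a careful person would: the job done as asked, in the order asked, and still so for the second after the job is handed in, while the arm keeps its last pose, push and grip.
It also fails if it takes over 42 s, if anything falls off the work surface, if the arm or the gripper's body presses on something with over 40 N, if the wrist force passes 120 N, or if a joint passes its speed limit or range.

### The arm

A 6-joint arm with a two-finger parallel gripper is mounted at the origin on the work surface; the furniture and walls round the work are solid. World frame = base frame: x ahead of the robot, y to its left, z up, the work surface at z = 0. Lengths are in mm, angles in rad, forces in N, time in s.
With the tool pointing down it reaches from about 325 to 900 mm from the base axis. Payload 3.5 kg.
Tool frame: the origin (TCP) lies midway between the tips of the shut fingers; the grasp point (between the pads) lies 19 mm behind it (env.pinch_z is the distance from the TCP to the grasp point, in mm); z points along the fingers, y is the direction in which the jaws open and shut (so a half turn about z gives the same grasp; the last joint's range is limited). The gripper opens to 85 mm and grips with 20 to 120 N. Pads are 22 mm wide; open, the fingers measure 114 mm over their backs; the gripper's body (76 mm by 85 mm) begins 54 mm behind the grasp point. The pads swing forward as they close: fully open they stand 13 mm farther back than shut.
Start: joints at [1.052, 0.276, -0.026, 1.268, 0, 1.467], TCP at [252.457, 571.741, 231.313] pointing down, gripper open.
Joint ranges: [-3.12, 3.12], [-0.85, 1.88], [-1.08, 1.24], [-1.95, 2.15], [-1.57, 1.53], [-3.14, 3.14]. Speed limits (rad/s): [2.57, 2.57, 3.14, 3.14, 3.14, 3.14].

### API

Orientations are given as a 3x3 rotation matrix whose columns are the frame's x, y, z axes.
In Python, from rig import env gives the robot as it stands. The module is installed in compiled form; this text tells all that it offers.
- The arm moves only by the tool jog_arm, never from a script. Its argument "rows" is a list of rows, each a list of 7 numbers: the shift along the tool's x, y, z in units of 25 mm (1.0 is 25 mm), then the turn, a rotation vector about the tool's x, y, z in units of 5 degrees (1.0 is 5 degrees), then the finger opening in mm, from 0 to 85.4. A call has 1 to 10 rows; each row is the pose to reach, as a shift and turn from the pose commanded when the call began, along the tool's axes at that moment; what a row does not reach only later rows make up. A row lasts 1/10 s, in which the tool goes at most 50 mm and 8.59 degrees, less where a joint would pass 70% of its speed; a pose out of reach is approached as far as the arm can. A call with a gripper value outside its range is refused whole. The fingers move at their own pace and stop on an object; "squeeze" is the grip in N (left out, the last holds). Time passes only in rows, so rows that repeat a pose let the fingers close. It gives the time, the measured TCP pose, the force and the opening at its end, in the units of the state.
- env.observe(): the state, without advancing time (a new reading comes with each control period).
- env.capture(name): name is "scene" or "top" or "wrist"; returns a dict with "img" (420x560x3 uint8, red, green, blue), "vertical_fov" (degrees; the focal length in pixels is half the picture's height over the tangent of half this angle, whatever the lens; pixels are square), "cx", "cy" (the principal point, pixels), "world_to_cam" (4x4, takes a point from world to camera coordinates); the wrist camera has in their place "mount" (4x4, takes a point from camera to tool coordinates, whose origin is the TCP and whose axes are the flange's). Camera axes: x right, y up, looking along -z (the intrinsics and any distortion apply to the point x, -y, -z); pixel columns grow to the right and rows downward; lengths in mm; the calibration is good to about 2 mm. A picture is of the moment at which its call begins: read the wrist's pose just before it. There is no depth.
- env.finish_job(): hands the job in, once; it reports no verdict.
The state is a dict: "clock": time; "joint_positions": joint angles; "joint_vel": joint speeds; "tau": joint torques, N m; "eef_pos": TCP position; "orientation": TCP orientation; "contact_force": force on the tool from outside, world axes, zero at the start; "ft_torque": the same for the moment, N m; "finger_gap": opening from 0.0 (shut) to 1.0 (fully open).
Only numpy, scipy, OpenCV 4.12 (cv2) and the standard library are available. Lean on these libraries where they do the work, as an engineer would, in place of code of your own. Each camera call takes 0.05 s, during which the arm holds its last target.

## Working session

There is one attempt and no reset: what is moved stays moved. The work goes in short steps, Python scripts to look and compute and a tool call to move; the robot and the scene stay as the last step left them, time stands still between calls to the robot, and variables do not carry over. Pictures are saved under pics/ and viewed, and the job is handed in when it is done.

Besides the shell and the picture viewer there is one more tool, called after "Emit:" by a JSON object that holds its "fn" and its "kwargs". jog_arm: Moves the arm, as the interface text tells. Its arguments: {"type":"object","properties":{"rows":{"type":"array","items":{"type":"array","items":{"type":"number"}}},"squeeze":{"type":"number"}},"required":["rows"]}

```bash
mkdir -p pics; python3 - <<'E'
from rig import env
import cv2,numpy as np
s=env.observe();print(s)
for n in["scene","top","wrist"]:
    c=env.capture(n);cv2.imwrite(f"pics/{n}0.png",c["img"][:,:,::-1]);print(n,{k:v for k,v in c.items() if k!="img"})
print(env.pinch_z)
E
```

```text
{'clock': 0.0, 'joint_positions': array([ 1.05155341e+00,  2.77159918e-01, -2.79349005e-02,  1.26797165e+00,
        3.09383077e-05,  1.46741772e+00]), 'joint_vel': array([ 0.00056548,  0.00096229, -0.00037901, -0.00027418, -0.00075082,
       -0.00038948]), 'tau': array([-7.77403920e-05, -4.45507193e+01,  2.95204228e+01,  1.65292370e-02,
        1.77914285e-04, -2.92818612e-06]), 'eef_pos': array([252.0809997 , 571.04267083, 230.11752475]), 'orientation': array([[-9.14767331e-01,  4.03979455e-01, -1.15335449e-03],
       [ 4.03981014e-01,  9.14765279e-01, -1.95556926e-03],
       [ 2.65038840e-04, -2.25482419e-03, -9.99997423e-01]]), 'contact_force': array([-1.04625865, -0.88234138,  0.28773921]), 'ft_torque': array([ 0.01818693, -0.03549744, -0.01421385]), 'finger_gap': 1.0012281821408606}
scene {'vertical_fov': 45.10672889414589, 'cx': 276.48180201274374, 'cy': 204.21128332731956, 'world_to_cam': array([[ 9.83278453e-01, -1.81873760e-01, -9.24220377e-03,
        -5.11079796e+02],
       [ 1.63433324e-01,  8.58919574e-01,  4.85331551e-01,
        -1.92283427e+02],
       [-8.033076
[... 365 characters left out ...]
9e-01,  9.38585898e-03,  6.30394354e-01,
        -4.62563533e+02],
       [-6.30450231e-01,  4.89408253e-03,  7.76214245e-01,
        -5.79186452e+02],
       [ 0.00000000e+00,  0.00000000e+00,  0.00000000e+00,
         1.00000000e+00]])}
wrist {'vertical_fov': 63.36291839958694, 'cx': 272.819210863767, 'cy': 212.81754348739477, 'mount': array([[-1.17845692e-05,  9.52478562e-01,  3.04605629e-01,
         7.68825944e+01],
       [ 9.99999822e-01,  1.92729285e-04, -5.63961820e-04,
        -4.83594749e-02],
       [-5.95867968e-04,  3.04605569e-01, -9.52478395e-01,
        -1.42741945e+02],
       [ 0.00000000e+00,  0.00000000e+00,  0.00000000e+00,
         1.00000000e+00]])}
18.700000000000003
```

View pics/scene0.png

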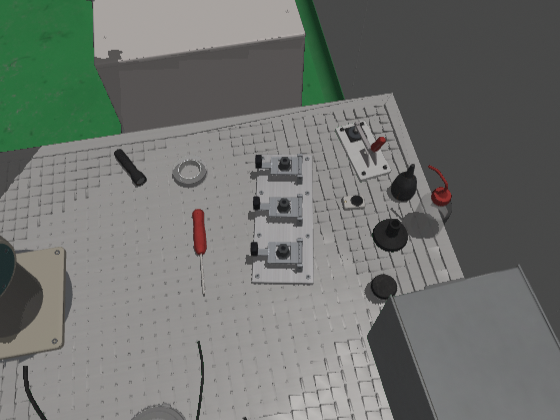

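View pics/top0.png

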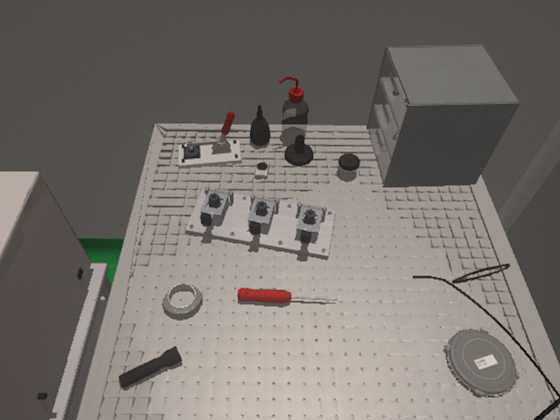

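View pics/wrist0.png

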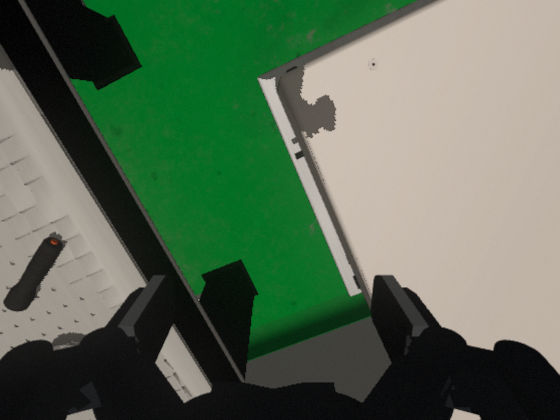

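The scene view shows the three seats in a row with the grips on the left (world -x): heads at about (285,163), (284,206), (283,252). In the top view the heads are at about (214,197), (262,210), (310,216). I'll zoom in next.

```bash
python3 - <<'E'
import cv2,numpy as np
a=cv2.imread("pics/scene0.png")[140:290,240:330];b=cv2.imread("pics/top0.png")[180:260,180:340]
cv2.imwrite("pics/sz.png",cv2.resize(a,None,fx=4,fy=4,interpolation=cv2.INTER_CUBIC))
cv2.imwrite("pics/tz.png",cv2.resize(b,None,fx=5,fy=5,interpolation=cv2.INTER_CUBIC))
E
```

```text
(no output)
```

View pics/sz.png

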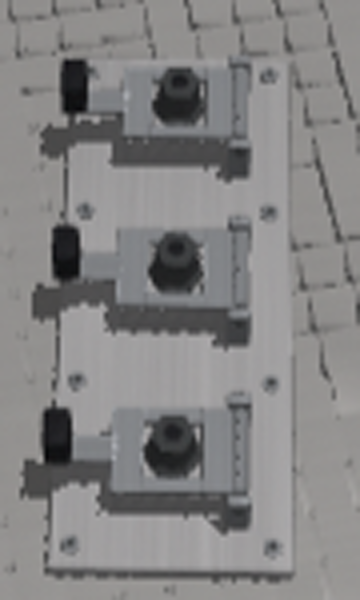

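View pics/tz.png

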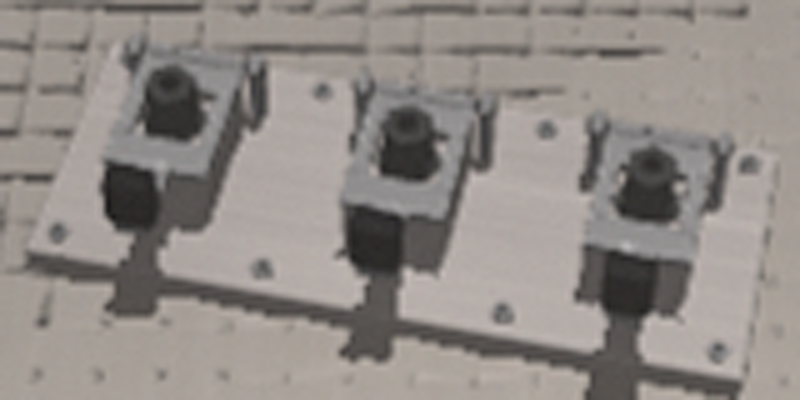

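```bash
cat > h.py <<'E'
import numpy as np,cv2
from rig import env
def K(c):
    h,w=c["img"].shape[:2];f=h/2/np.tan(np.radians(c["vertical_fov"]/2));return f
def w2c(c,s=None):
    if "world_to_cam" in c: return c["world_to_cam"]
    T=np.eye(4);T[:3,:3]=s["orientation"];T[:3,3]=s["eef_pos"];return np.linalg.inv(T@c["mount"])
def ray(c,u,v,s=None):
    M=np.linalg.inv(w2c(c,s));d=np.array([(u-c["cx"])/K(c),-(v-c["cy"])/K(c),-1]);return M[:3,3],M[:3,:3]@d
def onz(c,u,v,z,s=None):
    o,d=ray(c,u,v,s);return o+d*(z-o[2])/d[2]
def tri(r1,r2):
    A=[];b=[]
    for o,d in(r1,r2):
        d=d/np.linalg.norm(d);P=np.eye(3)-np.outer(d,d);A.append(P);b.append(P@o)
    x=np.linalg.lstsq(np.vstack(A),np.hstack(b),rcond=None)[0]
    return x,[np.linalg.norm(P@x-q) for P,q in zip(A,b)]
def proj(c,p,s=None):
    q=w2c(c,s)@np.append(p,1);return np.array([c["cx"]-K(c)*q[0]/q[2],c["cy"]+K(c)*q[1]/q[2]])
E
python3 - <<'E'
from h import *
S=env.capture("scene");T=env.capture("top");np.set_printoptions(precision=1,suppress=True)
for a,b in zip([(285.2,160),(284,201.2),(282.5,247.5)],[(214.4,196.4),(262,204.4),(310.6,212.4)]):
    print(onz(S,*a,62),onz(T,*b,62),tri(ray(S,*a),ray(T,*b)))
E
```

```text
[573.4 186.9  62. ] [571.5 187.7  62. ] (array([573.6, 188.2,  59.7]), [np.float64(0.14589632263176552), np.float64(0.14589632263210942)])
[552.3  90.7  62. ] [551.5  90.   62. ] (array([552.1,  90.3,  61.8]), [np.float64(0.4808378849553004), np.float64(0.4808378849547761)])
[530.6  -7.4  62. ] [532.   -7.2  62. ] (array([530.8,  -7.4,  63. ]), [np.float64(0.5227597419223117), np.float64(0.5227597419221277)])
```

```bash
cat >> h.py <<'E'
from scipy.spatial.transform import Rotation as R
FX=np.array([.978,-.208,0]);FX/=np.linalg.norm(FX);FY=np.array([-FX[1],FX[0],0])
H={'A':np.array([572.5,187.5,62]),'B':np.array([552,90,62.]),'C':np.array([531,-7,62.])}
R0=np.column_stack([-FX,FY,[0,0,-1]])
def go(p,Rt=R0):
    s=env.observe();O=s["orientation"]
    return np.round(np.r_[O.T@(np.array(p)-s["eef_pos"])/25,np.degrees(R.from_matrix(O.T@Rt).as_rotvec())/5],3)
E
python3 - <<'E'
from h import *
print(go(H['A']+[0,0,60]))
E
```

```text
[-1.7922e+01 -8.8690e+00  4.3570e+00 -1.2000e-02 -3.0000e-03 -2.3630e+00]
```

Emit:
{"fn": "jog_arm", "kwargs": {"rows": [[-17.9,-8.87,3.0,0,0,-2.36,0],[-17.9,-8.87,3.0,0,0,-2.36,0],[-17.9,-8.87,3.0,0,0,-2.36,0],[-17.9,-8.87,3.0,0,0,-2.36,0],[-17.9,-8.87,3.0,0,0,-2.36,0],[-17.9,-8.87,3.0,0,0,-2.36,0],[-17.9,-8.87,3.0,0,0,-2.36,0],[-17.9,-8.87,3.0,0,0,-2.36,0],[-17.9,-8.87,3.0,0,0,-2.36,0],[-17.9,-8.87,3.0,0,0,-2.36,0]]}}

```text
clock: 1.25
eef_pos: [569.1, 191.3, 157.1]
orientation: [[-0.978, 0.208, 0.0], [0.208, 0.978, 0.0], [-0.0, 0.0, -1.0]]
contact_force: [0.8, 1.1, 0.1]
finger_gap: -0.006
```

```bash
python3 - <<'E'
from h import *
s=env.observe();c=env.capture("wrist");print(s["eef_pos"],s["contact_force"])
im=c["img"][:,:,::-1].copy()
for k in H:
    for p in(H[k],H[k]-55*FX+[0,0,7]):
        q=proj(c,p,s);cv2.drawMarker(im,tuple(int(round(x)) for x in q),(0,0,255),0,8)
cv2.imwrite("pics/w1.png",im)
print(go(H['A']+[0,0,12]))
E
```

```text
[569.14933494 191.32066876 157.07628814] [0.84084991 1.09772893 0.05235906]
[ 0.097  0.077  3.274 -0.045  0.059 -0.077]
```

View pics/w1.png

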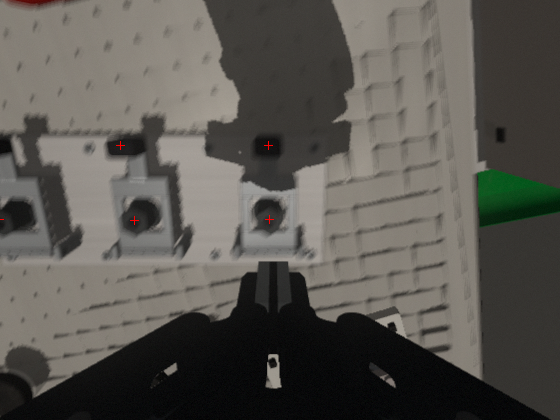

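```bash
python3 - <<'E'
import cv2
a=cv2.imread("pics/w1.png")[120:270,100:320]
cv2.imwrite("pics/w1z.png",cv2.convertScaleAbs(cv2.resize(a,None,fx=3.6,fy=3.6,interpolation=cv2.INTER_CUBIC),alpha=1.8))
E
```

```text
(no output)
```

View pics/w1z.png

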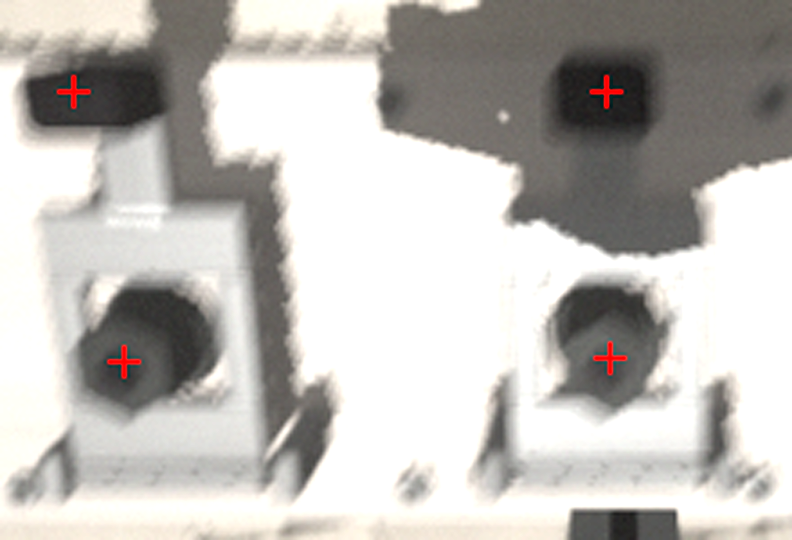

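The wrist view confirms the estimates: the projected heads and grips (red crosses) sit on the hexagons at about (268,218) and (134,219) and on the black grips. Next I tap head A.

Emit:
{"fn": "jog_arm", "kwargs": {"rows": [[0.1,0.08,3.2,0,0,0,0],[0.1,0.08,3.2,0,0,0,0],[0.1,0.08,3.64,0,0,0,0],[0.1,0.08,3.64,0,0,0,0],[0.1,0.08,3.64,0,0,0,0]]}}

```text
clock: 1.8
eef_pos: [567.0, 196.1, 67.4]
orientation: [[-0.978, 0.208, 0.002], [0.208, 0.978, 0.0], [-0.002, 0.001, -1.0]]
contact_force: [-0.4, 0.4, 1.2]
finger_gap: -0.001
```

```bash
python3 - <<'E'
from h import *
for i in range(3):
    s=env.observe();print(s["clock"],s["eef_pos"],s["joint_vel"].round(3),s["contact_force"]);print(go(H['A']+[0,0,4]))
    if i<2: env.capture("wrist")
E
```

```text
1.8 [567.04654855 196.08633044  67.43772533] [-0.001 -0.013  0.015 -0.004 -0.001 -0.001] [-0.35007675  0.43861321  1.23285413]
[-0.285 -0.291  0.058  0.009  0.021  0.001]
1.85 [567.46478334 196.25183199  67.94725982] [ 0.002 -0.007  0.006 -0.     0.    -0.001] [ 0.33326886 -0.96062553 -0.04058171]
[-0.27  -0.301  0.078  0.015  0.032  0.003]
1.9 [567.61660962 196.2401447   68.1414031 ] [ 0.001 -0.001 -0.002 -0.001  0.001 -0.001] [-0.44623371  0.48055957 -0.6053809 ]
[-0.263 -0.301  0.086  0.017  0.037  0.002]
```

Emit:
{"fn": "jog_arm", "kwargs": {"rows": [[-0.26,-0.3,0,0,0,0,0],[-0.26,-0.3,0,0,0,0,0],[-0.26,-0.3,0.1,0,0,0,0],[-0.26,-0.3,0.1,0,0,0,0]]}}

```text
clock: 2.3
eef_pos: [570.7, 186.7, 63.6]
orientation: [[-0.978, 0.209, -0.0], [0.209, 0.978, 0.0], [0.0, -0.0, -1.0]]
contact_force: [0.4, 0.8, -0.9]
finger_gap: 0.003
```

Now press in small steps.

Emit:
{"fn": "jog_arm", "kwargs": {"rows": [[0,0,0.1,0,0,0,0],[0,0,0.1,0,0,0,0],[0,0,0.1,0,0,0,0]]}}

```text
clock: 2.6
eef_pos: [571.0, 186.9, 62.3]
orientation: [[-0.978, 0.208, 0.0], [0.208, 0.978, -0.0], [-0.0, -0.0, -1.0]]
contact_force: [-2.3, -0.6, 6.7]
finger_gap: 0.002
```

Emit:
{"fn": "jog_arm", "kwargs": {"rows": [[0,0,0.1,0,0,0,0],[0,0,0.1,0,0,0,0],[0,0,0.1,0,0,0,0]]}}

```text
clock: 2.9
eef_pos: [571.1, 187.0, 62.2]
orientation: [[-0.978, 0.208, 0.001], [0.208, 0.978, -0.0], [-0.001, 0.0, -1.0]]
contact_force: [-6.9, -2.0, 19.1]
finger_gap: 0.002
```

Emit:
{"fn": "jog_arm", "kwargs": {"rows": [[0,0,0.1,0,0,0,0],[0,0,0.1,0,0,0,0],[0,0,0.1,0,0,0,0]]}}

```text
clock: 3.2
eef_pos: [571.2, 187.0, 62.0]
orientation: [[-0.978, 0.208, 0.001], [0.208, 0.978, -0.0], [-0.001, 0.0, -1.0]]
contact_force: [-11.9, -2.7, 32.2]
finger_gap: -0.001
```

A is tight: 32 N at z = 62 with no give. On to B.

Emit:
{"fn": "jog_arm", "kwargs": {"rows": [[0,0,-0.8,0,0,0,0],[-0.05,-1.9,-0.8,0,0,0,0],[-0.05,-3.8,-0.8,0,0,0,0],[-0.05,-3.96,-0.8,0,0,0,0],[-0.05,-3.96,-0.6,0,0,0,0],[-0.05,-3.96,-0.6,0,0,0,0],[-0.05,-3.96,-0.6,0,0,0,0]]}}

```text
clock: 3.9
eef_pos: [551.5, 90.8, 70.8]
orientation: [[-0.978, 0.207, -0.001], [0.207, 0.978, 0.0], [0.001, 0.0, -1.0]]
contact_force: [-0.4, -0.3, -0.8]
finger_gap: -0.0
```

Emit:
{"fn": "jog_arm", "kwargs": {"rows": [[0,0,0.2,0,0,0,0],[0,0,0.28,0,0,0,0],[0,0,0.28,0,0,0,0],[0,0,0.28,0,0,0,0]]}}

```text
clock: 4.3
eef_pos: [551.4, 90.1, 64.1]
orientation: [[-0.978, 0.208, -0.0], [0.208, 0.978, 0.0], [0.0, -0.0, -1.0]]
contact_force: [0.3, -0.5, 0.0]
finger_gap: 0.004
```

Emit:
{"fn": "jog_arm", "kwargs": {"rows": [[0,0,0.1,0,0,0,0],[0,0,0.1,0,0,0,0],[0,0,0.1,0,0,0,0]]}}

```text
clock: 4.6
eef_pos: [552.0, 89.9, 62.3]
orientation: [[-0.978, 0.208, 0.001], [0.208, 0.978, 0.0], [-0.001, 0.001, -1.0]]
contact_force: [-0.3, 0.8, 3.1]
finger_gap: 0.002
```

Emit:
{"fn": "jog_arm", "kwargs": {"rows": [[0,0,0.1,0,0,0,0],[0,0,0.1,0,0,0,0],[0,0,0.1,0,0,0,0]]}}

```text
clock: 4.9
eef_pos: [552.1, 89.9, 62.2]
orientation: [[-0.978, 0.208, 0.001], [0.208, 0.978, 0.0], [-0.001, 0.001, -1.0]]
contact_force: [-6.6, -0.5, 18.4]
finger_gap: 0.001
```

B is tight too: 18 N with no give. C next.

Emit:
{"fn": "jog_arm", "kwargs": {"rows": [[0,0,-0.8,0,0,0,0],[0,-1.9,-0.8,0,0,0,0],[0.02,-3.8,-0.7,0,0,0,0],[0.02,-3.97,-0.5,0,0,0,0],[0.02,-3.97,-0.3,0,0,0,0],[0.02,-3.97,-0.2,0,0,0,0],[0.02,-3.97,-0.2,0,0,0,0]]}}

```text
clock: 5.6
eef_pos: [529.9, -6.1, 63.5]
orientation: [[-0.978, 0.207, -0.001], [0.207, 0.978, 0.001], [0.002, 0.0, -1.0]]
contact_force: [-0.5, 0.2, 0.7]
finger_gap: -0.004
```

Emit:
{"fn": "jog_arm", "kwargs": {"rows": [[0,0,0.1,0,0,0,0],[0,0,0.1,0,0,0,0],[0,0,0.1,0,0,0,0]]}}

```text
clock: 5.9
eef_pos: [530.5, -6.7, 61.8]
orientation: [[-0.978, 0.207, 0.0], [0.207, 0.978, -0.0], [-0.0, -0.0, -1.0]]
contact_force: [0.8, -0.0, 0.3]
finger_gap: -0.001
```

Emit:
{"fn": "jog_arm", "kwargs": {"rows": [[0,0,0.1,0,0,0,0],[0,0,0.1,0,0,0,0],[0,0,0.1,0,0,0,0]]}}

```text
clock: 6.2
eef_pos: [530.3, -7.2, 59.2]
orientation: [[-0.978, 0.208, -0.0], [0.208, 0.978, -0.0], [0.0, -0.0, -1.0]]
contact_force: [0.3, -0.4, -0.4]
finger_gap: -0.004
```

Emit:
{"fn": "jog_arm", "kwargs": {"rows": [[0,0,0.1,0,0,0,0],[0,0,0.1,0,0,0,0],[0,0,0.1,0,0,0,0]]}}

```text
clock: 6.5
eef_pos: [530.2, -7.3, 56.6]
orientation: [[-0.978, 0.208, -0.0], [0.208, 0.978, -0.0], [0.0, -0.0, -1.0]]
contact_force: [-1.1, 0.7, -0.4]
finger_gap: -0.004
```

Emit:
{"fn": "jog_arm", "kwargs": {"rows": [[0,0,0.1,0,0,0,0],[0,0,0.1,0,0,0,0],[0,0,0.1,0,0,0,0]]}}

```text
clock: 6.8
eef_pos: [530.4, -7.2, 54.4]
orientation: [[-0.978, 0.208, 0.0], [0.208, 0.978, -0.0], [-0.0, -0.0, -1.0]]
contact_force: [-0.4, 0.2, 1.7]
finger_gap: 0.003
```

Emit:
{"fn": "jog_arm", "kwargs": {"rows": [[0,0,0.1,0,0,0,0],[0,0,0.1,0,0,0,0],[0,0,0.1,0,0,0,0]]}}

```text
clock: 7.1
eef_pos: [530.5, -7.3, 54.1]
orientation: [[-0.978, 0.208, 0.0], [0.208, 0.978, -0.0], [-0.0, -0.0, -1.0]]
contact_force: [-5.5, 0.7, 18.1]
finger_gap: -0.003
```

Emit:
{"fn": "jog_arm", "kwargs": {"rows": [[0,0,0.05,0,0,0,0],[0,0,0.05,0,0,0,0],[0,0,0.05,0,0,0,0]]}}

```text
clock: 7.4
eef_pos: [530.7, -7.3, 53.9]
orientation: [[-0.978, 0.208, 0.001], [0.208, 0.978, -0.0], [-0.001, -0.0, -1.0]]
contact_force: [-8.7, 0.4, 24.7]
finger_gap: -0.001
```

C sank to z = 54 and stopped hard at 25 N, so it's the loose one. I lift off, open and move over its grip.

Emit:
{"fn": "jog_arm", "kwargs": {"rows": [[0,0,-1.0,0,0,0,0],[0,0,-2.0,0,0,0,50],[1.1,0,-2.2,0,0,0,50],[2.2,0,-2.2,0,0,0,50],[2.2,0,-2.2,0,0,0,50],[2.2,0,-2.2,0,0,0,50],[2.2,0,-2.2,0,0,0,50]], "squeeze": 50}}

```text
clock: 8.1
eef_pos: [477.5, 4.1, 105.6]
orientation: [[-0.978, 0.208, 0.001], [0.208, 0.978, -0.0], [-0.001, 0.0, -1.0]]
contact_force: [0.0, -0.5, 0.2]
finger_gap: 0.585
```

```bash
python3 - <<'E'
from h import *
s=env.observe();c=env.capture("wrist");print(s["eef_pos"],s["contact_force"])
im=c["img"][:,:,::-1].copy()
G=H['C']-55*FX
for p in(G+[0,0,7],H['C']-[0,0,8]):
        q=proj(c,p,s);cv2.drawMarker(im,tuple(int(round(x)) for x in q),(0,0,255),0,8)
cv2.imwrite("pics/w2.png",cv2.convertScaleAbs(im,alpha=1.5))
c=env.capture("scene");cv2.imwrite("pics/s2.png",cv2.resize(c["img"][140:290,200:350,::-1],None,fx=4,fy=4,interpolation=2))
G[2]=40
print(go(G))
E
```

```text
[477.49304178   4.12432855 105.60810275] [ 0.02981465 -0.52093674  0.2093237 ]
[ 2.100e-02  1.200e-02  2.623e+00  1.000e-03  9.000e-03 -5.000e-03]
```

View pics/w2.png

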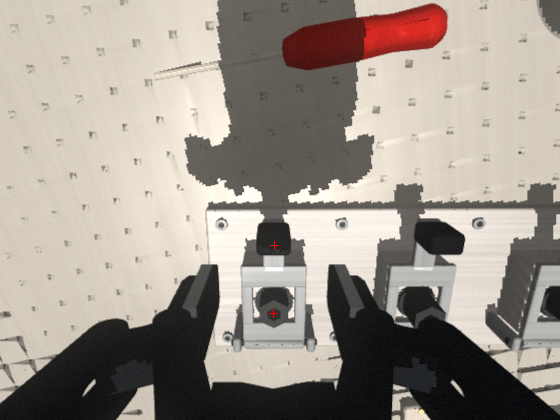

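View pics/s2.png

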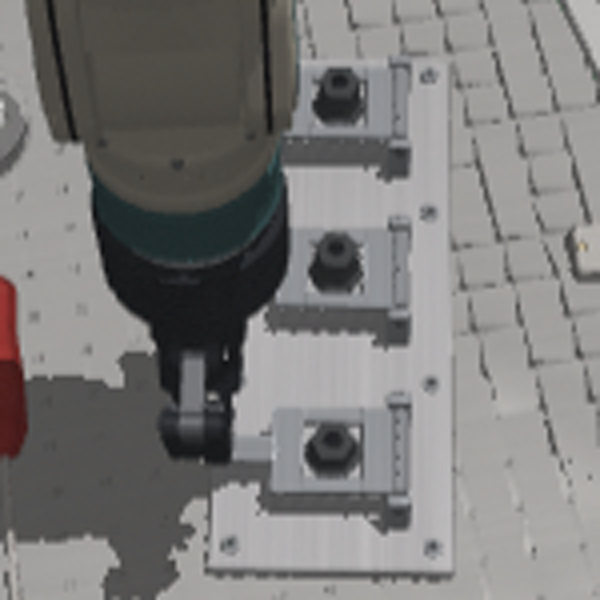

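The wrist view shows head C sunk, with the projected grip point (274,245) on the black grip and the fingers straddling it. I descend and grip.

Emit:
{"fn": "jog_arm", "kwargs": {"rows": [[0.02,0,1.5,0,0,0,50],[0.02,0,2.6,0,0,0,50],[0.02,0,2.6,0,0,0,50],[0.02,0,2.6,0,0,0,15],[0.02,0,2.6,0,0,0,10],[0.02,0,2.6,0,0,0,10],[0.02,0,2.6,0,0,0,10],[0.02,0,2.6,0,0,0,10]], "squeeze": 50}}

```text
clock: 9.0
eef_pos: [477.8, 4.2, 42.0]
orientation: [[-0.978, 0.208, 0.004], [0.208, 0.978, -0.0], [-0.004, 0.0, -1.0]]
contact_force: [0.6, 0.6, 5.4]
finger_gap: 0.223
```

```bash
python3 - <<'E'
from h import *
s=env.observe();c=env.capture("wrist");print(s["eef_pos"],s["contact_force"],s["finger_gap"]*85.4)
cv2.imwrite("pics/w3.png",cv2.convertScaleAbs(c["img"][:,:,::-1],alpha=1.5))
# keeper path: TCP offset from hinge in foot frame (x along FX, z)
Hg=H['C']+32*FX;Hg[2]=41
p=s["eef_pos"];d=p-Hg;print("rel",d@FX,d@FY,d[2])
O=s["orientation"]
x0=p+np.array([0,0,18.7])
for th in range(10,61,10):
  for f in(0.5,):
    t=np.radians(th);Rk=R.from_rotvec(t*FY).as_matrix()
    g=Hg+Rk@(x0-Hg); Rt=R.from_rotvec(f*t*FY).as_matrix()@O
    q=g+Rt@[0,0,18.7]
    print(th,np.round(np.r_[O.T@(q-p)/25,[0,th*f/5,0]],2))
E
```

```text
[477.84527682   4.21116522  42.01889755] [0.62796592 0.59747953 5.39941962] 19.074601880149203
rel -86.32408690171694 -0.0916743869222806 1.0188975541631393
10 [-0.13  0.   -0.59  0.    1.    0.  ]
20 [-0.35  0.   -1.14  0.    2.    0.  ]
30 [-0.67  0.   -1.64  0.    3.    0.  ]
40 [-1.07  0.   -2.08  0.    4.    0.  ]
50 [-1.53  0.   -2.43  0.    5.    0.  ]
60 [-2.05  0.   -2.69  0.    6.    0.  ]
```

View pics/w3.png

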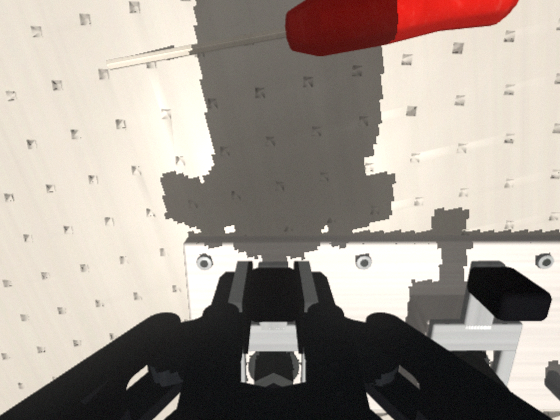

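The grip is held, gap 19 mm. Lift along the arc in two parts.

Emit:
{"fn": "jog_arm", "kwargs": {"rows": [[-0.06,0,-0.3,0,0.5,0,10],[-0.13,0,-0.59,0,1,0,10],[-0.23,0,-0.87,0,1.5,0,10],[-0.35,0,-1.14,0,2,0,10],[-0.5,0,-1.4,0,2.5,0,10],[-0.67,0,-1.64,0,3,0,10],[-0.67,0,-1.64,0,3,0,10],[-0.67,0,-1.64,0,3,0,10]], "squeeze": 60}}

```text
clock: 9.85
eef_pos: [491.3, 1.4, 80.4]
orientation: [[-0.944, 0.208, -0.255], [0.201, 0.978, 0.055], [0.261, 0.001, -0.965]]
contact_force: [0.0, 2.5, -6.6]
finger_gap: 0.222
```

```bash
python3 - <<'E'
from h import *
s=env.observe();print(s["eef_pos"],s["contact_force"],s["ft_torque"],s["finger_gap"]*85.4)
Hg=H['C']+32*FX;Hg[2]=41
O=s["orientation"];p=s["eef_pos"];g=p-18.7*O[:,2];d=g-Hg;r=np.hypot(d@FX,d[2])
a0=np.arctan2(19.7,86.3)
print("r",r,"ang",np.degrees(np.arctan2(d[2],-d@FX)-a0),O)
th0=np.degrees(np.arctan2(d[2],-d@FX)-a0)
for th in(35,40,45,50,55,58,60):
    Rk=R.from_rotvec(np.radians(th-th0)*FY).as_matrix();q=Hg+Rk@d
    tilt=(th-th0)*.5;Rt=R.from_rotvec(np.radians(tilt)*FY).as_matrix()@O
    print(th,np.round(np.r_[O.T@(q+Rt@[0,0,18.7]-p)/25,[0,tilt/5,0]],2))
c=env.capture("scene");cv2.imwrite("pics/s4.png",cv2.resize(c["img"][140:290,200:350,::-1],None,fx=4,fy=4,interpolation=2))
E
```

```text
[491.25365645   1.42986576  80.35803762] [ 0.02396714  2.46210665 -6.64746165] [ 0.3599884  -0.16998155 -0.07601272] 18.933407486195982
r 88.80808650794194 ang 27.416910704720042 [[-9.44250365e-01  2.08433951e-01 -2.54846104e-01]
 [ 2.01071933e-01  9.78036257e-01  5.49104522e-02]
 [ 2.60693933e-01  6.06815525e-04 -9.65421310e-01]]
35 [-0.18  0.   -0.41  0.    0.76  0.  ]
40 [-0.32  0.   -0.67  0.    1.26  0.  ]
45 [-0.49  0.   -0.91  0.    1.76  0.  ]
50 [-0.68  0.   -1.13  0.    2.26  0.  ]
55 [-0.89  0.   -1.34  0.    2.76  0.  ]
58 [-1.02  0.   -1.45  0.    3.06  0.  ]
60 [-1.11  0.   -1.52  0.    3.26  0.  ]
```

View pics/s4.png

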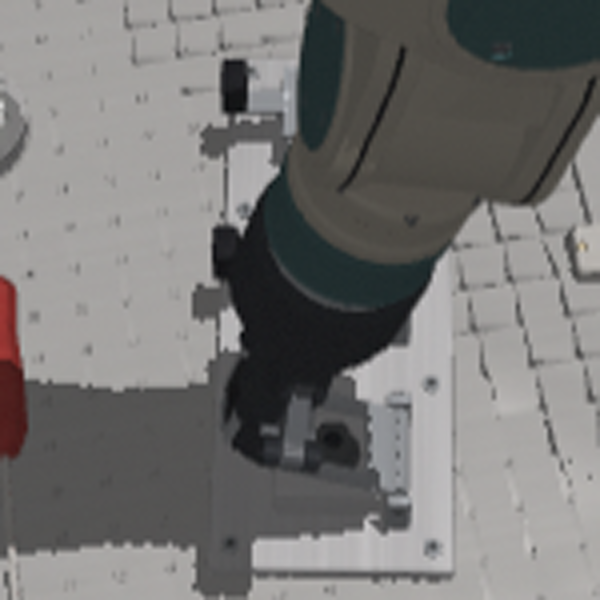

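The keeper follows the arc at about 27° with low forces. On to 58°.

Emit:
{"fn": "jog_arm", "kwargs": {"rows": [[-0.08,0,-0.2,0,0.4,0,10],[-0.18,0,-0.41,0,0.76,0,10],[-0.32,0,-0.67,0,1.26,0,10],[-0.49,0,-0.91,0,1.76,0,10],[-0.68,0,-1.13,0,2.26,0,10],[-0.89,0,-1.34,0,2.76,0,10],[-1.02,0,-1.45,0,3.06,0,10],[-1.02,0,-1.45,0,3.06,0,10],[-1.02,0,-1.45,0,3.06,0,10]]}}

```text
clock: 10.8
eef_pos: [524.7, -5.6, 109.0]
orientation: [[-0.844, 0.209, -0.494], [0.18, 0.978, 0.106], [0.505, 0.0, -0.863]]
contact_force: [-3.4, 4.8, -9.3]
finger_gap: 0.214
```

```bash
python3 - <<'E'
from h import *
def st():
    s=env.observe()
    Hg=H['C']+32*FX;Hg[2]=41
    O=s["orientation"];p=s["eef_pos"];g=p-18.7*O[:,2];d=g-Hg;r=np.hypot(d@FX,d[2])
    print(s["clock"],p,s["contact_force"],s["finger_gap"]*85.4,"r",r,"ang",np.degrees(np.arctan2(d[2],-d@FX)-np.arctan2(19.7,86.3)))
st()
c=env.capture("scene");cv2.imwrite("pics/s5.png",cv2.resize(c["img"][140:290,200:350,::-1],None,fx=4,fy=4,interpolation=2))
c=env.capture("wrist");cv2.imwrite("pics/w5.png",cv2.convertScaleAbs(c["img"][:,:,::-1],alpha=1.5))
c=env.capture("top");cv2.imwrite("pics/t5.png",cv2.resize(c["img"][130:280,160:360,::-1],None,fx=4,fy=4,interpolation=2))
st()
E
```

```text
10.8 [524.71995819  -5.5966923  109.00130308] [-3.3906736   4.75810605 -9.31883781] 18.2755647879601 r 88.99601333733382 ang 58.12980405940079
10.95 [525.18148201  -5.69772591 109.14563008] [ -2.42770548   4.13364946 -11.06692218] 18.37848652151728 r 88.99881102778797 ang 58.43713364970086
```

View pics/s5.png

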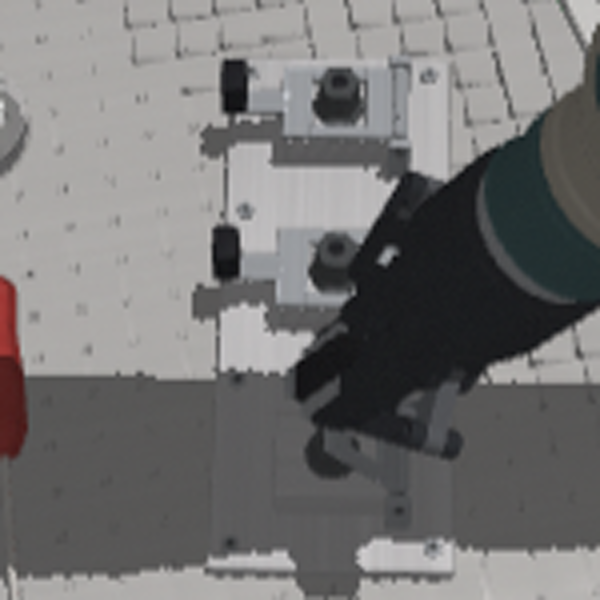

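View pics/w5.png

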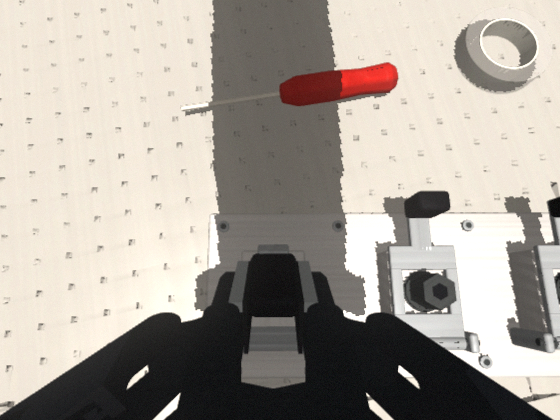

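View pics/t5.png

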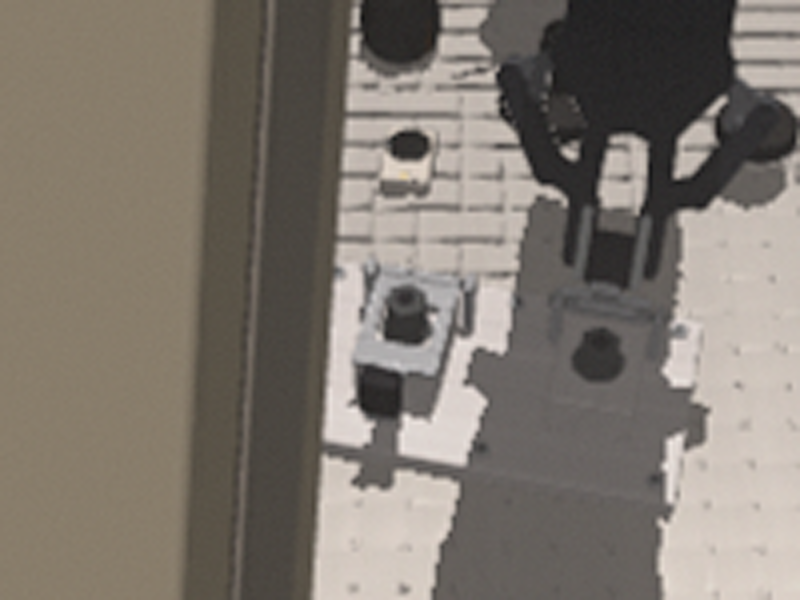

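The pictures show keeper C raised with its grip between the pads, and the sunk head C uncovered. The other keepers are shut and the nearby items are where they were. I hold briefly to check stability before handing in.

Emit:
{"fn": "jog_arm", "kwargs": {"rows": [[0,0,0,0,0,0,10],[0,0,0,0,0,0,10],[0,0,0,0,0,0,10],[0,0,0,0,0,0,10],[0,0,0,0,0,0,10],[0,0,0,0,0,0,10],[0,0,0,0,0,0,10],[0,0,0,0,0,0,10]]}}

```text
clock: 11.75
eef_pos: [525.4, -5.8, 109.2]
orientation: [[-0.845, 0.208, -0.493], [0.179, 0.978, 0.106], [0.504, 0.001, -0.863]]
contact_force: [-2.7, 5.7, -13.0]
finger_gap: 0.216
```

```bash
python3 - <<'E'
from h import *
c=env.capture("wrist");cv2.imwrite("pics/w6.png",cv2.convertScaleAbs(c["img"][:,:,::-1],alpha=1.5))
a=cv2.imread("pics/w5.png").astype(int);b=cv2.imread("pics/w6.png").astype(int)
print(abs(a-b)[240:390,230:320].mean(),env.observe()["contact_force"],env.observe()["finger_gap"]*85.4)
E
```

```text
3.0119506172839507 [ -2.18976793   5.21265562 -13.08181744] 18.601247549683773
```

```bash
python3 -c "
from rig import env
print(env.finish_job())"
```

```text
the job is handed in; nothing more can be done
None
```

I found the loose bolt, pushed it fully down, and handed the job in at about 12 s with its keeper held up in the gripper.

- **Tapping:** I tapped in row order, starting at the +y end (left seen from the robot). The first two bolts did not give, at 32 N and 18 N. The third, at about (531, -7), sank from z = 62 to 54 mm and stopped hard at about 25 N. All keepers were shut at that point.
- **Lifting:** I gripped the third bolt's keeper across its 20 mm grip and swung it up. The TCP pose puts it at about 58°, against the 45° asked, with the grip at the expected radius from the hinge.
- **Last checks:**
  - The pose and the finger opening (18.6 mm) held steady for nearly a second.
  - The wrist pictures before and after showed little change.
  - The pictures show the other two keepers shut and the driver, tape roll and loupe apparently where they were. I did not check the jar as closely; the arm partly hides it in the last views.
- **Disagreement:** The measured vertical force crept from -9 to -13 N during the hold, which is more than the keeper's weight explains. It is probably slight strain against the hinge, and it is far below the limits.

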